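# Lock the jigger's template bar with its ratchet clamping lever

### The job

Lock the jigger's template bar by turning its black ratchet lever clockwise (seen from above) until it is firmly hand-tight, about 8 N of push at the grip and not much more. The columns stop the lever before the clamp is tight, so lift it off its serrations, swing it well back, let it drop into the teeth again and carry on turning, as often as needed. Do not ram the columns, shift the bar or disturb the pots and brush, and leave the lever seated in its teeth and let go.

Things in the scene. Friction and masses are not known exactly. Their poses are not given: they have to be found in the camera images.
- jigger: Fixed tabletop potter's jigger: green base plate 400 x 240 mm, top 22 mm high, wheel with white plaster mould beyond, aluminium cross-head (x -34 to +17 mm, y +-75 mm, top at 131 mm) that carries the clamp. Origin on the bench under the vertical clamp axis; z up, x from the clamp to the wheel (centre 205 mm away): the lever is worked from the -x side.
- columns: The jigger's two steel columns, 16 mm thick, black caps, tops 192 mm high. Origin and axes as the jigger's; they stand at x -14.5 mm, y +50 and -50 mm. The lever arm runs against one of them at a swing of +1.0 or -1.0 rad: a hard stop that feels tight but is not the clamp. Over 25 N of lever against a column is ramming.
- bar: Steel slide bar 290 x 32 x 12 mm with a wooden profile blade over the mould. It lies along the jigger's x in the cross-head, already set, and slides at about 2.5 N until clamped. Origin on its underside, 120.5 mm high. The clamp screw bears on it under the hub: at least 50 N locks it, above 200 N is overtightened; 4 mm of shift loses the setting.
- lever: Black clamping lever: hub 39 mm across, cranked arm, round grip, 111 mm from axis to tip. Origin on the clamp axis, 149.5 mm high when seated; z up, arm along its -x. Teeth under the hub sit in the screw's 12-tooth crown (0.52 rad apart, 0.1 rad play) and drive it both ways. Tooth on tooth it stays up about 4 mm until turned by up to half a tooth. Ease off the push before lifting.
- lever_grip (a point): Middle of the lever's grip, on the centre line of the level, 14 mm thick round bar, 82 mm from the clamp axis, 168 mm high when seated. The level part reaches from 50 to 104 mm from the axis; an orange ring marks its inner end.
- lever_swing (a joint): Swing of the lever, rad: 0 with the arm along the jigger's -x, positive clockwise from above (tightening, to the jigger's +y), free from -1.0 to +1.0. The screw starts 0.6 to 1.4 rad short of biting and turns easily (under 3 N at the grip); after the bite the push climbs to 8 N within about 0.5 rad: then 80 to 100 N on the bar. Under 6 N is too loose, over 14 N overtight. It stays where left.
- lever_lift (a joint): How far the lever is lifted, m: 0 seated in the teeth, 0.008 at its upper stop. Above 0.005 it is clear of the teeth and swings freely. A spring and its weight push it down: 4 N seated, 8 N fully lifted.
- vase: Raw clay bottle vase, 84 mm wide and 165 mm high, beside the jigger; origin at its foot. Not to be disturbed.
- bowl: Raw clay bowl, 116 mm wide and 62 mm high, beside the jigger; origin at its foot. Not to be disturbed.
- brush: Brush 170 mm long lying on the bench in front of the jigger. Not to be disturbed.

How it is judged:
On the way, in this order (a step that is already met when the one before it is completed fails the run):
1. the lever is lifted clear of its serrations (value of joint lever_lift above 0.005 m), for 0.1 s.
2. the lever has been swung back past the middle and sits in the teeth again (value of joint lever_lift below 0.002 m and value of joint lever_swing below 0 rad), for 0.1 s.
At the end, for the whole second after the job is handed in: The clamp presses on the bar with more than 50 N (as it does after about 6 N or more of push at the grip), the lever sits in its teeth (lifted less than 2 mm), the bar is within 4 mm of where it was set and the robot has let go (contact force between bar and anything else above 50 N and value of joint lever_lift below 0.002 m and distance of bar from where it was at the start of the episode below 0.004 m); the robot touches nothing.
It fails at once if The clamp is overtightened: more than 200 N on the bar (contact force between bar and anything else above 200 N).
It fails at once if The lever is rammed into a column with more than 25 N (contact force between lever and columns above 25 N).
It fails at once if The bar is shifted by more than 4 mm from its setting (distance of bar from where it was at the start of the episode above 0.004 m).
It fails at once if The vase, the bowl or the brush is shifted by more than 20 mm (distance of any of vase, bowl, brush from where it was at the start of the episode above 0.02 m).
It also fails if it takes over 64 s, if anything falls off the work surface, if the arm or the gripper's body presses on something with over 40 N, if the wrist force passes 120 N, or if a joint passes its speed limit or range.

### The arm

A 6-joint arm with a two-finger parallel gripper is mounted at the origin on the work surface. World frame = base frame: x ahead of the robot, y to its left, z up, the work surface at z = 0. Lengths are in m, angles in rad, forces in N, time in s.
With the tool pointing down it reaches from about 0.35 to 0.775 m from the base axis. Payload 7.3 kg.
Tool frame: the origin (TCP) lies at the very end of the fingers, on their centre line; the grasp point (between the pads) lies 19 mm behind it (pinch_z is the distance from the TCP to the grasp point, in m); z points along the fingers, y is the line along which they close (so a half turn about z gives the same grasp; the last joint's range is limited). The gripper opens to 92 mm and grips with 3 to 60 N. Pads are 19 mm wide; open, the fingers measure 130 mm over their backs; the gripper's body (75 mm by 190 mm) begins 47 mm behind the grasp point.
Start: joints at [-1.287, 0.342, 1.524, -0, 1.275, -0.146], TCP at [0.219, -0.477, 0.227] pointing down, gripper open.
Joint ranges: [-2.53, 2.53], [-0.77, 2.02], [0.04, 2.7], [-1, 4.14], [0.28, 2.66], [-3.11, 3.11]. Speed limits (rad/s): [2.57, 2.57, 3.14, 3.14, 3.14, 3.14].

### API

Orientations are given as [roll, pitch, yaw] about the fixed x, y, z axes, in that order (R = Rz(yaw) Ry(pitch) Rx(roll)).
In Python, from cell import * gives the robot as it stands.
- The arm moves only by the tool arm_command, never from a script. Its arguments are lists of equal length, an entry for each row: "fingers": the gripper command: -1 is fully open, 1 is shut, values between are in proportion; "travel": the shift along the tool's x, y, z in m, a list of three; "dr": the turn, a rotation vector about the tool's x, y, z in degrees, a list of three. In form: {"fingers": [fingers, ...], "travel": [[x, y, z], ...], "dr": [[wx, wy, wz], ...]}. A call has 1 to 8 rows; each row is the pose to reach, as a shift and turn from the pose commanded when the call began, along the tool's axes at that moment; what a row does not reach only later rows make up. A row lasts 1/12 s, in which the tool goes at most 41.7 mm and 7.16 degrees, less where a joint would pass 70% of its speed; a pose out of reach is approached as far as the arm can. A call with a gripper value outside its range is refused whole. The fingers move at their own pace and stop on an object; "squeeze" is the grip in N (left out, the last holds). Time passes only in rows, so rows that repeat a pose let the fingers close. It gives the time, the measured TCP pose, the force, the opening and the grip force at its end, in the units of the state.
- observe(): the state, without advancing time (a new reading comes with each control period).
- read_camera(name): name is "side" or "top"; returns a dict with "color" (480x640x3 uint8, blue, green, red), "z_map" (480x640 float32, m along the optical axis (not along the pixel's ray), 0 where there is no reading), "fx", "fy", "cx", "cy" (pixels), "k1" (the pictures are not rectified: a ray, as slopes to the right and down, at radius r is drawn at 1 + k1 r^2 times it, then the intrinsics apply), "R" (3x3) and "t" (3): a world point X has camera coordinates R X + t. Camera axes: x right, y down, z forward; pixel columns grow to the right and rows downward; lengths in m; the calibration is good to about 2 mm. A picture is of the moment at which its call begins.
- hand_in(): hands the job in; it is judged then, once.
The state is a dict: "time": time; "qpos": joint angles; "qvel": joint speeds; "joint_efforts": joint torques, N m; "tool_pos": TCP position; "tool_rot": TCP orientation; "contact_force": force on the tool from outside, world axes, zero at the start; "torque": the same for the moment, N m; "opening": finger opening in m; "grip_force": force on a finger pad.
Only numpy, scipy, OpenCV 4.12 (cv2) and the standard library are available. Lean on these libraries where they do the work, as an engineer would, in place of code of your own. Each camera call takes 0.05 s, during which the arm holds its last target. There are 200 camera calls.

## Working session

There is one attempt and no reset: what is moved stays moved. The work goes in short steps, Python scripts to look and compute and a tool call to move; the robot and the scene stay as the last step left them, time stands still between calls to the robot, and variables do not carry over. Pictures are saved under pics/ and viewed, at most 10 in all, crops included, and the job is handed in when it is done.

Besides the shell and the picture viewer there is one more tool, called after "Request:" in YAML: its name, and indented under it one key for each argument. arm_command: Moves the arm, as the interface text tells. Its arguments: {"type":"object","properties":{"fingers":{"type":"array","items":{"type":"number"}},"travel":{"type":"array","items":{"type":"array","items":{"type":"number"}}},"dr":{"type":"array","items":{"type":"array","items":{"type":"number"}}},"squeeze":{"type":"number"}},"required":["fingers","travel","dr"]}

```bash
mkdir -p pics; ls; python3 - <<'E'
from cell import *
import cv2,numpy as np
s=observe(); print({k:np.round(v,3) for k,v in s.items()})
for n in ("top","side"):
    c=read_camera(n); cv2.imwrite(f"pics/{n}0.png",c["color"]); np.savez(f"{n}0.npz",**c)
    print(n,c["fx"],c["fy"],c["cx"],c["cy"],c["k1"],np.round(c["R"],3).tolist(),np.round(c["t"],3), "campos",-c["R"].T@c["t"])
E
```

```text
pics
{'time': np.float64(0.0), 'qpos': array([-1.287,  0.343,  1.525,  0.   ,  1.275, -0.146]), 'qvel': array([-0.   , -0.   , -0.001, -0.001, -0.001, -0.002]), 'joint_efforts': array([-1.0000e-03, -4.3124e+01, -2.4422e+01,  7.2000e-02,  5.6000e-02,
       -0.0000e+00]), 'tool_pos': array([ 0.219, -0.477,  0.226]), 'tool_rot': array([-3.14, -0.  ,  0.43]), 'contact_force': array([0.314, 0.075, 0.423]), 'torque': array([-0.04 , -0.011,  0.046]), 'grip_force': np.float64(0.0), 'opening': np.float64(0.092)}
top 609.3197335724591 609.3197335724591 330.0850593249452 237.30583091079774 0.01708328387039631 [[-0.007, -1.0, -0.006], [-0.993, 0.008, -0.116], [0.116, 0.005, -0.993]] [0.008 0.537 1.315] campos [ 0.38048356 -0.00302622  1.36805005]
side 544.9065215841244 544.9065215841244 321.01092076336016 233.2826553124162 -0.13337805162747593 [[-0.775, -0.632, 0.007], [-0.495, 0.601, -0.627], [0.392, -0.49, -0.779]] [0.415 0.339 1.15 ] campos [0.03849516 0.62171036 1.10550271]
```

View pics/top0.png

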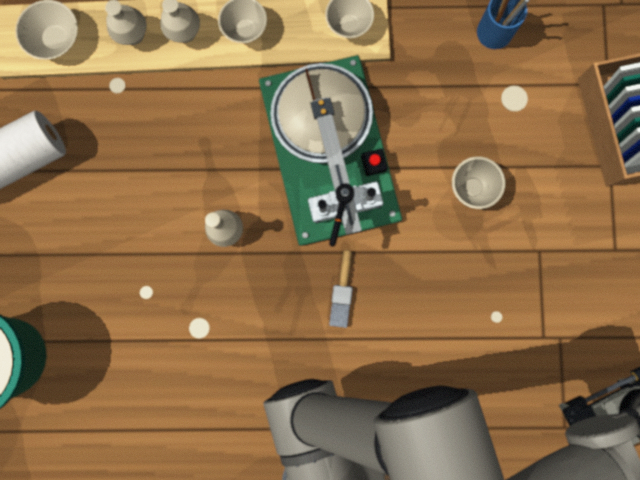

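View pics/side0.png

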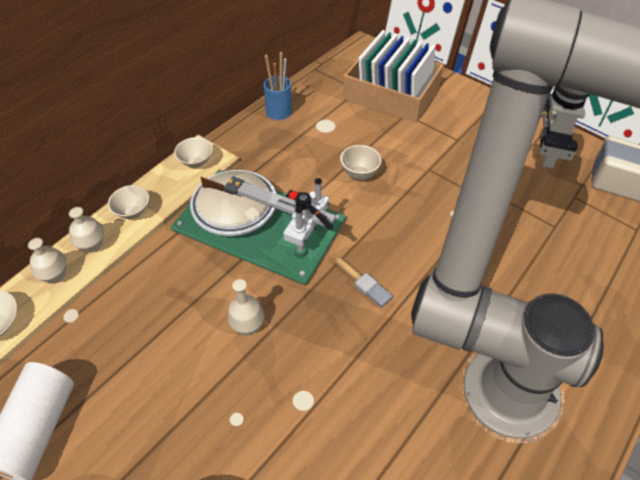

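The top view shows the hub at about (345,191), the lever grip end near (333,243), column caps near (322,205) and (371,192), vase at (223,228), bowl at (479,183), and brush at (342,290). The side view agrees with this.

```bash
cat > h.py <<'E'
import numpy as np,cv2
def ray(c,uv,z):
    "pixel(s) -> world point on plane height z"
    K=np.array([[c["fx"],0,c["cx"]],[0,c["fy"],c["cy"]],[0,0,1.]])
    uv=np.asarray(uv,float).reshape(-1,1,2)
    d=np.array([float(c["k1"]),0,0,0,0])
    p=cv2.undistortPoints(uv,K,d).reshape(-1,2)
    D=np.c_[p,np.ones(len(p))]@c["R"]; o=-c["R"].T@c["t"]
    return o+D*((z-o[2])/D[:,2])[:,None]
def cloud(c):
    K=np.array([[c["fx"],0,c["cx"]],[0,c["fy"],c["cy"]],[0,0,1.]])
    v,u=np.mgrid[0:480,0:640]
    p=cv2.undistortPoints(np.stack([u,v],-1).reshape(-1,1,2).astype(float),K,np.array([float(c["k1"]),0,0,0,0])).reshape(-1,2)
    X=(np.c_[p,np.ones(len(p))]*c["z_map"].reshape(-1,1)-c["t"])@c["R"]
    return X.reshape(480,640,3)
E
python3 - <<'E'
from h import *
c=dict(np.load("top0.npz")); im=c["color"]; X=cloud(c)
hsv=cv2.cvtColor(im,cv2.COLOR_BGR2HSV)
g=cv2.inRange(hsv,(60,80,30),(95,255,255)); g[:, :200]=0; g[:,500:]=0; g[:40]=0;g[300:]=0
cn=max(cv2.findContours(g,0,2)[0],key=cv2.contourArea); 
pl=ray(c,cv2.convexHull(cn).reshape(-1,2),0.022)
r=cv2.minAreaRect((pl[:,:2]*1000).astype(np.float32)); print("plate",r)
k=cv2.inRange(im,(0,0,0),(60,60,60)); k[:180]=0;k[250:]=0;k[:,:300]=0;k[:,390:]=0
n,l,st,ce=cv2.connectedComponentsWithStats(k)
for i in range(1,n):
    if st[i,4]>8: print(st[i],ce[i],"z",np.median(X[l==i][:,2]))
o=cv2.resize(im[150:260,290:410],None,fx=6,fy=5.4,interpolation=cv2.INTER_CUBIC)
cv2.imwrite("pics/crop1.png",o)
s=dict(np.load("side0.npz")); cv2.imwrite("pics/crop2.png",cv2.resize(s["color"][160:270,260:360],None,fx=5.4,fy=5.4,interpolation=cv2.INTER_CUBIC))
E
```

```text
plate ((724.1812744140625, 68.768798828125), (395.9997863769531, 105.08592987060547), 13.870135307312012)
[336 184  18  35 303] [343.45214521 198.50165017] z 0.17417932167021904
[368 189   7   8  47] [371.0212766  192.17021277] z 0.19286181628085142
[319 201   7   8  46] [322.         204.41304348] z 0.1925813600586042
[349 212   4  12  21] [350.        218.0952381] z 0.13218376307789995
[329 221  12  25 149] [334.59060403 233.03355705] z 0.17405770460804829
```

View pics/crop1.png

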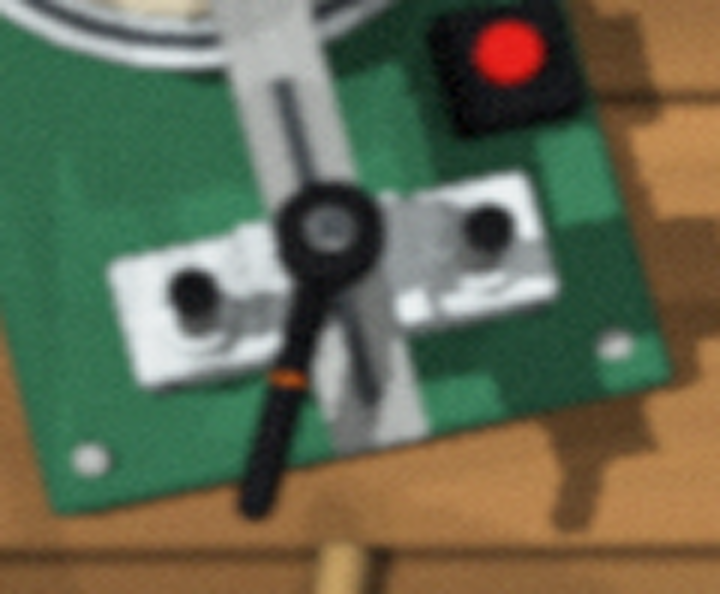

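View pics/crop2.png

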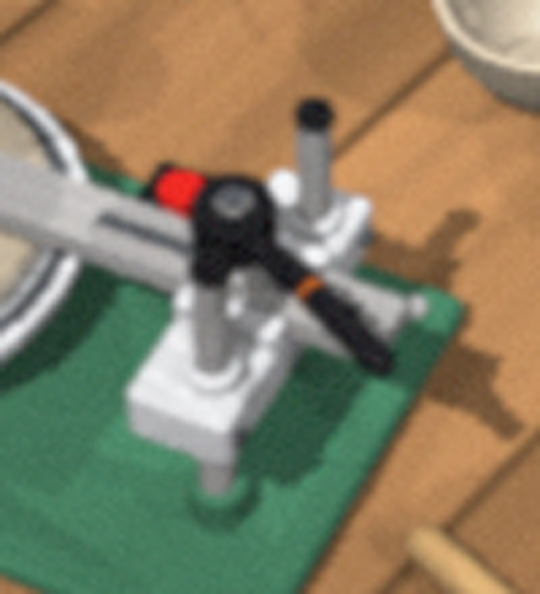

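Crop 1 shows the hub at px (345,192.6), the orange ring at (338,220) and the grip tip at (332.5,243). The lever already leans towards the left column (+y side). Crop 2 shows the same from the side.

```bash
python3 - <<'E'
from h import *
c=dict(np.load("top0.npz")); X=cloud(c)
R,L=ray(c,[[371,192.2],[322,204.4]],0.192)
print(R,L,"dist",np.linalg.norm(R-L))
m=(R+L)/2; y=(L-R)[:2]; y/=np.linalg.norm(y); x=np.array([y[1],-y[0]])
yaw=np.arctan2(x[1],x[0]); axis=m[:2]+0.0145*x
print("yaw",yaw,"axis",axis)
hub=ray(c,[[345,192.6]],0.18)[0]; print("hub",hub, X[190:195,343:348,2].mean())
ring=ray(c,[[338.2,220]],0.175)[0]; tip=ray(c,[[332.5,245]],0.168)[0]; gm=ray(c,[[334.6,233]],0.175)[0]
for n,p in (("ring",ring),("tip",tip),("grip",gm)):
    d=p[:2]-axis; print(n,p,np.linalg.norm(d),"swing",-(np.arctan2(d[1],d[0])-yaw-np.pi)%(2*np.pi))
hsv=cv2.cvtColor(c["color"],cv2.COLOR_BGR2HSV)
for n,uv in (("vase",(223,228)),("brush",(347,252)),("bowl",(479,183))): print(n,X[uv[1],uv[0]])
# side-view check: project
s=dict(np.load("side0.npz")); print("side tip", ray(s,[[260+378/5.4,160+358/5.4]],0.17), "hub",ray(s,[[260+233/5.4,160+203/5.4]],0.18))
E
```

```text
[ 0.60618444 -0.07757876  0.192     ] [0.58275911 0.018557   0.192     ] dist 0.09894862628673495
yaw 0.23901155499613363 axis [ 0.60855958 -0.02607812]
hub [ 0.60811504 -0.02688744  0.18      ] 0.17895969882138046
ring [ 0.55416596 -0.01299785  0.175     ] 0.05594425157709435 swing 0.4750048410894254
tip [ 0.50527704 -0.00134019  0.168     ] 0.10620380325631608 swing 0.47409977537666137
grip [ 0.52831663 -0.00567267  0.175     ] 0.08279682209129124 swing 0.48802926522220424
vase [0.54999154 0.22840077 0.10025813]
brush [ 0.50448461 -0.03313965  0.02332834]
bowl [ 0.65957687 -0.33283194  0.01263877]
side tip [[0.5069464  0.00525746 0.17      ]] hub [[ 0.60319896 -0.01590492  0.18      ]]
```

```bash
cat >> h.py <<'E'
from scipy.spatial.transform import Rotation as Ro
AX=np.array([0.608,-0.0265]); YAW=0.24
def grip(s,r=0.084,z=0.149):
    a=YAW+np.pi-s; return np.array([*(AX+r*np.array([np.cos(a),np.sin(a)])),z]), YAW-s
def delta(p0,rot0,p1,yaw1):
    A=Ro.from_euler("xyz",rot0); B=Ro.from_euler("xyz",[np.pi,0,yaw1])
    return np.round(A.inv().apply(np.asarray(p1)-p0),4), np.round(np.degrees((A.inv()*B).as_rotvec()),2)
def swing(p):
    d=np.asarray(p)[:2]-AX; return (YAW+np.pi-np.arctan2(d[1],d[0])+np.pi)%(2*np.pi)-np.pi, np.linalg.norm(d)
E
python3 - <<'E'
from cell import *
from h import *
s=observe(); p,y=grip(0.48,z=0.26); print(p,y,delta(s["tool_pos"],s["tool_rot"],p,y))
E
```

```text
[ 0.52640761 -0.00653298  0.26      ] -0.24 (array([ 0.4758, -0.2994, -0.0334]), array([-8.000e-02,  2.000e-02,  3.838e+01]))
```

Request:
arm_command:
  fingers: [-1,-1,-1,-1,-1,-1,-1,-1]
  travel:
    - [0.03,-0.02,-0.03]
    - [0.06,-0.04,-0.034]
    - [0.09,-0.057,-0.034]
    - [0.12,-0.076,-0.034]
    - [0.15,-0.094,-0.034]
    - [0.18,-0.113,-0.034]
    - [0.21,-0.132,-0.034]
    - [0.24,-0.151,-0.034]
  dr:
    - [0,0,3]
    - [0,0,7]
    - [0,0,12]
    - [0,0,17]
    - [0,0,22]
    - [0,0,27]
    - [0,0,32]
    - [0,0,38]

```text
time: 0.77
tool_pos: [0.3744, -0.2384, 0.2605]
tool_rot: [-3.141, 0.0, -0.237]
contact_force: [0.2, -0.6, -0.4]
opening: 0.0919
grip_force: 0.0
```

```bash
python3 - <<'E'
from cell import *
from h import *
s=observe(); p,y=grip(0.48,z=0.26); print(s["time"],s["tool_pos"],s["tool_rot"],s["qpos"],delta(s["tool_pos"],s["tool_rot"],p,y))
E
```

```text
0.7667 [ 0.37441403 -0.23840444  0.26054685] [-3.14142725e+00  3.29599562e-04 -2.37498825e-01] [-7.39970161e-01  1.64561520e-01  1.66936068e+00 -1.42610880e-05
  1.30803897e+00  1.06832873e+00] (array([ 0.0932, -0.2611,  0.0006]), array([-0.01,  0.02,  0.14]))
```

Request:
arm_command:
  fingers: [-1,-1,-1,-1,-1,-1,-1,-1]
  travel:
    - [0.012,-0.033,0]
    - [0.024,-0.066,0]
    - [0.036,-0.1,0]
    - [0.048,-0.133,0]
    - [0.06,-0.166,0]
    - [0.072,-0.2,0]
    - [0.084,-0.235,0]
    - [0.0935,-0.261,0]
  dr:
    - [0,0,0]
    - [0,0,0]
    - [0,0,0]
    - [0,0,0]
    - [0,0,0]
    - [0,0,0]
    - [0,0,0]
    - [0,0,0]

```text
time: 1.43
tool_pos: [0.526, -0.0051, 0.2603]
tool_rot: [-3.141, 0.001, -0.232]
contact_force: [-0.1, -0.7, -0.2]
opening: 0.0919
grip_force: 0.0
```

```bash
python3 - <<'E'
from cell import *
from h import *
s=observe(); p,y=grip(0.48,z=0.149); print(s["time"],s["tool_pos"],s["tool_rot"],s["contact_force"],delta(s["tool_pos"],s["tool_rot"],p,y))
E
```

```text
1.4333 [ 0.52598845 -0.00511353  0.26032626] [-3.14115515e+00  5.28240278e-04 -2.31791778e-01] [-0.09354169 -0.69950691 -0.19125022] (array([0.0008, 0.0013, 0.1113]), array([-0.02,  0.03,  0.47]))
```

Request:
arm_command:
  fingers: [-1,-1,-1,-1,-1,-1,-1,-1]
  travel:
    - [0,0.001,0.015]
    - [0,0.001,0.03]
    - [0,0.001,0.046]
    - [0,0.001,0.062]
    - [0,0.001,0.078]
    - [0,0.001,0.094]
    - [0,0.001,0.107]
    - [0,0.001,0.111]
  dr:
    - [0,0,0]
    - [0,0,0]
    - [0,0,0]
    - [0,0,0]
    - [0,0,0]
    - [0,0,0]
    - [0,0,0]
    - [0,0,0]

```text
time: 2.1
tool_pos: [0.5235, -0.0085, 0.1473]
tool_rot: [3.141, 0.004, -0.233]
contact_force: [0.3, -0.4, 0.2]
opening: 0.0918
grip_force: 0.0
```

```bash
python3 - <<'E'
from cell import *
from h import *
s=observe(); print(s["time"],s["tool_pos"],s["tool_rot"],s["contact_force"])
a=read_camera("top")["color"][140:270,270:420]; b=read_camera("side")["color"][140:270,250:400]
cv2.imwrite("pics/d1.png",cv2.resize(np.hstack([a,b]),None,fx=2.6,fy=2.6,interpolation=cv2.INTER_CUBIC))
E
```

```text
2.1 [ 0.52354776 -0.008503    0.1473372 ] [ 3.14119203  0.00443995 -0.23298783] [ 0.32340801 -0.38231296  0.24627868]
```

View pics/d1.png

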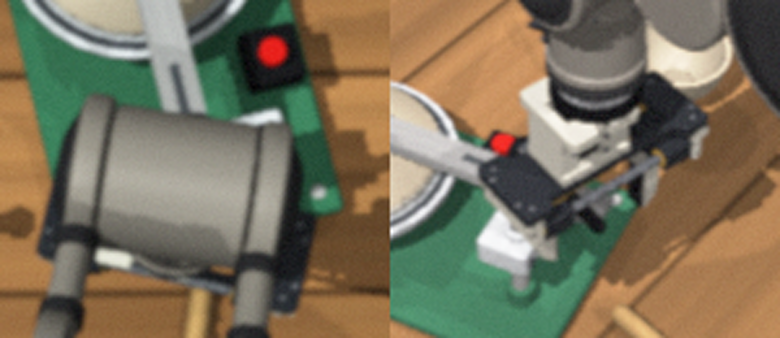

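The picture shows the gripper straddling the grip, with the finger at about (545,240) in the side crop beside the black grip at (590,215), and nothing touched. I'll close the fingers now.

Request:
arm_command:
  fingers: [1,1,1,1,1,1,1,1]
  travel:
    - [0.002,0,-0.001]
    - [0.002,0,-0.001]
    - [0.002,0,-0.001]
    - [0.002,0,-0.001]
    - [0.002,0,-0.001]
    - [0.002,0,-0.001]
    - [0.002,0,-0.001]
    - [0.002,0,-0.001]
  dr:
    - [0,0,0]
    - [0,0,0]
    - [0,0,0]
    - [0,0,0]
    - [0,0,0]
    - [0,0,0]
    - [0,0,0]
    - [0,0,0]
  squeeze: 25

```text
time: 2.87
tool_pos: [0.5269, -0.0092, 0.1508]
tool_rot: [3.142, -0.0, -0.233]
contact_force: [0.5, -0.4, -0.2]
opening: 0.0431
grip_force: 0.0
```

```bash
python3 - <<'E'
from cell import *
from h import *
s=observe(); print(s["time"],s["tool_pos"],s["tool_rot"],s["contact_force"],s["opening"],s["grip_force"],swing(s["tool_pos"]))
E
```

```text
2.8667 [ 0.52689435 -0.00916256  0.15077025] [ 3.14153669e+00 -8.82933783e-05 -2.32945745e-01] [ 0.4908754  -0.36566186 -0.18189869] 0.043060446929461524 0.0 (np.float64(0.4505941034756278), np.float64(0.08293800995616786))
```

Request:
arm_command:
  fingers: [1,1,1,1,1,1,1,1]
  travel:
    - [0,-0.001,0.001]
    - [0,-0.001,0.0015]
    - [0,-0.001,0.0015]
    - [0,-0.001,0.0015]
    - [0,-0.001,0.0015]
    - [0,-0.001,0.0015]
    - [0,-0.001,0.0015]
    - [0,-0.001,0.0015]
  dr:
    - [0,0,0]
    - [0,0,0]
    - [0,0,0]
    - [0,0,0]
    - [0,0,0]
    - [0,0,0]
    - [0,0,0]
    - [0,0,0]
  squeeze: 25

```text
time: 3.53
tool_pos: [0.5271, -0.0077, 0.1491]
tool_rot: [-3.141, 0.0, -0.233]
contact_force: [1.1, 4.3, -0.8]
opening: 0.0132
grip_force: 25.0
```

```bash
cat >> h.py <<'E'
def st():
    from cell import observe
    s=observe(); sw,r=swing(s["tool_pos"]); a=YAW+np.pi-sw
    f=s["contact_force"]; er=np.array([np.cos(a),np.sin(a)]); et=np.array([np.sin(a),-np.cos(a)]) # et: +swing direction
    yaw=s["tool_rot"][2]
    print("t %.2f pos %s rot %s"%(s["time"],np.round(s["tool_pos"],4),np.round(s["tool_rot"],3)),"swing %.3f (yaw %.3f) r %.4f"%(sw,YAW-yaw,r),"Ft %.2f Fr %.2f Fz %.2f"%(f[:2]@et,f[:2]@er,f[2]),"Tz %.2f"%s["torque"][2],"op %.4f g %.1f"%(s["opening"],s["grip_force"]))
    return s
def arc(s,targets,r=0.084,z=0.149):
    for t in targets:
        p,y=grip(t,r,z); d,w=delta(s["tool_pos"],s["tool_rot"],p,y); print(round(t,3),d,w)
E
python3 -c "
from h import *
s=st(); arc(s,np.arange(0.5,0.9,0.05),r=swing(s['tool_pos'])[1],z=s['tool_pos'][2])"
```

```text
t 3.53 pos [ 0.5271 -0.0077  0.1491] rot [-3.141  0.    -0.233] swing 0.468 (yaw 0.473) r 0.0831 Ft 4.44 Fr -0.14 Fz -0.83 Tz 0.24 op 0.0132 g 25.0
0.5 [ 0.     -0.0027  0.    ] [-0.03  0.02  1.57]
0.55 [ 0.0002 -0.0068  0.    ] [-0.03  0.02  4.43]
0.6 [ 0.0007 -0.0109  0.    ] [-0.03  0.02  7.3 ]
0.65 [ 0.0013 -0.015   0.    ] [-0.03  0.02 10.16]
0.7 [ 0.0021 -0.0191  0.    ] [-0.03  0.02 13.03]
0.75 [ 0.0032 -0.0231  0.    ] [-0.03  0.02 15.89]
0.8 [ 0.0044 -0.0271  0.    ] [-0.03  0.02 18.76]
0.85 [ 0.0058 -0.031   0.    ] [-3.000e-02  2.000e-02  2.162e+01]
```

Request:
arm_command:
  fingers: [1,1,1,1,1,1,1,1]
  travel:
    - [0,-0.0027,0]
    - [0.0002,-0.0068,0]
    - [0.0007,-0.0109,0]
    - [0.0013,-0.015,0]
    - [0.0021,-0.0191,0]
    - [0.0032,-0.0231,0]
    - [0.0044,-0.0271,0]
    - [0.0044,-0.0271,0]
  dr:
    - [0,0,1.5]
    - [0,0,4.4]
    - [0,0,7.3]
    - [0,0,10.2]
    - [0,0,13]
    - [0,0,15.9]
    - [0,0,18.8]
    - [0,0,18.8]

```text
time: 4.2
tool_pos: [0.5364, 0.0179, 0.149]
tool_rot: [3.14, 0.003, -0.563]
contact_force: [-4.9, 3.7, 3.3]
opening: 0.013
grip_force: 25.1
```

```bash
python3 -c "
from h import *
s=st(); arc(s,[.82,.84,.86,.88,.9],r=swing(s['tool_pos'])[1],z=s['tool_pos'][2])"
```

```text
t 4.20 pos [0.5364 0.0179 0.149 ] rot [ 3.14e+00  3.00e-03 -5.63e-01] swing 0.796 (yaw 0.803) r 0.0842 Ft 0.56 Fr 6.10 Fz 3.31 Tz 0.23 op 0.0130 g 25.1
0.82 [ 0.    -0.002 -0.   ] [0.08 0.17 0.98]
0.84 [ 0.0001 -0.0037 -0.    ] [0.08 0.17 2.12]
0.86 [ 0.0001 -0.0054 -0.    ] [0.08 0.17 3.27]
0.88 [ 0.0002 -0.0071 -0.    ] [0.08 0.17 4.42]
0.9 [ 0.0004 -0.0088 -0.    ] [0.08 0.17 5.56]
```

Request:
arm_command:
  fingers: [1,1,1,1,1,1]
  travel:
    - [0,-0.002,0]
    - [0,-0.0037,0]
    - [0,-0.0054,0]
    - [0,-0.006,0]
    - [0,-0.006,0]
    - [0,-0.006,0]
  dr:
    - [0,0,1]
    - [0,0,2]
    - [0,0,3]
    - [0,0,4]
    - [0,0,4]
    - [0,0,4]

```text
time: 4.7
tool_pos: [0.5393, 0.0226, 0.149]
tool_rot: [3.14, 0.003, -0.63]
contact_force: [-4.9, 4.3, 1.9]
opening: 0.0133
grip_force: 25.2
```

```bash
python3 -c "
from h import *
s=st()"
```

```text
t 4.70 pos [0.5393 0.0226 0.149 ] rot [ 3.14e+00  3.00e-03 -6.30e-01] swing 0.861 (yaw 0.870) r 0.0845 Ft 0.65 Fr 6.48 Fz 1.87 Tz 0.33 op 0.0133 g 25.2
```

Request:
arm_command:
  fingers: [1,1,1,1,1,1]
  travel:
    - [0,0,0]
    - [0,0,-0.002]
    - [0,0,-0.004]
    - [0,0,-0.006]
    - [0,0,-0.0075]
    - [0,0,-0.0075]
  dr:
    - [0,0,0]
    - [0,0,0]
    - [0,0,0]
    - [0,0,0]
    - [0,0,0]
    - [0,0,0]
  squeeze: 40

```text
time: 5.2
tool_pos: [0.5395, 0.0229, 0.1557]
tool_rot: [3.14, 0.004, -0.631]
contact_force: [-2.2, 5.5, -7.4]
opening: 0.0127
grip_force: 40.1
```

```bash
python3 -c "
from h import *
s=st(); print(delta(s['tool_pos'],s['tool_rot'],s['tool_pos'],YAW-.86)); arc(s,np.arange(.75,-.1,-.11),r=swing(s['tool_pos'])[1],z=s['tool_pos'][2])"
```

```text
t 5.20 pos [0.5395 0.0229 0.1557] rot [ 3.14   0.004 -0.631] swing 0.865 (yaw 0.871) r 0.0844 Ft 3.19 Fr 4.97 Fz -7.41 Tz 0.37 op 0.0127 g 40.1
(array([0., 0., 0.]), array([ 0.08,  0.21, -0.61]))
0.75 [0.0006 0.0097 0.    ] [ 0.06  0.21 -6.91]
0.64 [0.0022 0.0188 0.    ] [  0.05   0.21 -13.21]
0.53 [0.0048 0.0277 0.    ] [  0.04   0.22 -19.51]
0.42 [0.0084 0.0363 0.    ] [  0.03   0.22 -25.82]
0.31 [0.0129 0.0444 0.    ] [ 2.000e-02  2.200e-01 -3.212e+01]
0.2 [0.0183 0.052  0.    ] [  0.     0.22 -38.42]
0.09 [ 0.0244  0.0589 -0.    ] [-1.000e-02  2.300e-01 -4.472e+01]
-0.02 [ 0.0313  0.0652 -0.    ] [-2.000e-02  2.300e-01 -5.103e+01]
```

Request:
arm_command:
  fingers: [1,1,1,1,1,1,1,1]
  travel:
    - [0.0006,0.0097,0]
    - [0.0022,0.0188,0]
    - [0.0048,0.0277,0]
    - [0.0084,0.0363,0]
    - [0.0129,0.0444,0]
    - [0.0183,0.052,0]
    - [0.0244,0.0589,0]
    - [0.0313,0.0652,0]
  dr:
    - [0,0,-6.9]
    - [0,0,-13.2]
    - [0,0,-19.5]
    - [0,0,-25.8]
    - [0,0,-32.1]
    - [0,0,-38.4]
    - [0,0,-44.7]
    - [0,0,-51]

```text
time: 5.87
tool_pos: [0.5295, -0.0493, 0.1567]
tool_rot: [3.141, -0.004, 0.264]
contact_force: [9.7, 6.5, -8.0]
opening: 0.013
grip_force: 39.9
```

```bash
python3 -c "
from h import *
s=st(); arc(s,np.linspace(-.1,-.7,7),r=swing(s['tool_pos'])[1],z=s['tool_pos'][2])"
```

```text
t 5.87 pos [ 0.5295 -0.0493  0.1567] rot [ 3.141 -0.004  0.264] swing -0.042 (yaw -0.024) r 0.0818 Ft 3.51 Fr -11.16 Fz -8.05 Tz 0.30 op 0.0130 g 39.9
-0.1 [0.0002 0.0047 0.    ] [ 0.07 -0.23 -4.33]
-0.2 [0.0012 0.0128 0.    ] [  0.08  -0.22 -10.06]
-0.3 [0.0031 0.0208 0.    ] [  0.09  -0.22 -15.79]
-0.4 [0.0057 0.0285 0.0001] [  0.1   -0.21 -21.52]
-0.5 [0.0091 0.036  0.0001] [  0.11  -0.21 -27.25]
-0.6 [0.0132 0.043  0.0001] [  0.12  -0.2  -32.98]
-0.7 [0.0179 0.0497 0.0001] [  0.13  -0.2  -38.71]
```

```bash
sed -i 's/^AX=.*/AX=np.array([0.6085,-0.0245]); YAW=0.24/' h.py; python3 -c "
from h import *
s=st(); arc(s,np.linspace(-.1,-.7,7),r=swing(s['tool_pos'])[1],z=s['tool_pos'][2])
for p in ([.5271,-.0077],[.5395,.0229],[.5295,-.0493]): print(swing(p))"
```

```text
t 5.87 pos [ 0.5295 -0.0493  0.1567] rot [ 3.141 -0.004  0.264] swing -0.064 (yaw -0.024) r 0.0828 Ft 3.27 Fr -11.23 Fz -8.05 Tz 0.30 op 0.0130 g 39.9
-0.1 [0.0002 0.003  0.    ] [ 0.07 -0.23 -4.33]
-0.2 [0.0012 0.0112 0.    ] [  0.08  -0.22 -10.06]
-0.3 [0.0031 0.0193 0.    ] [  0.09  -0.22 -15.79]
-0.4 [0.0057 0.0271 0.0001] [  0.1   -0.21 -21.52]
-0.5 [0.0091 0.0347 0.0001] [  0.11  -0.21 -27.25]
-0.6 [0.0133 0.0418 0.0001] [  0.12  -0.2  -32.98]
-0.7 [0.0181 0.0485 0.0001] [  0.13  -0.2  -38.71]
(np.float64(0.44353045220775655), np.float64(0.08311558217326041))
(np.float64(0.8419182062477071), np.float64(0.08371236467810479))
(np.float64(-0.06418169761916381), np.float64(0.08280120772066075))
```

Request:
arm_command:
  fingers: [1,1,1,1,1,1,1,1]
  travel:
    - [0.003,0.004,0]
    - [0.0042,0.012,0]
    - [0.006,0.02,0]
    - [0.0085,0.0278,0]
    - [0.012,0.0352,0]
    - [0.016,0.0423,0]
    - [0.0207,0.049,0]
    - [0.0207,0.049,0]
  dr:
    - [0,0,-4]
    - [0,0,-10]
    - [0,0,-15.8]
    - [0,0,-21.5]
    - [0,0,-27.2]
    - [0,0,-33]
    - [0,0,-38.7]
    - [0,0,-38.7]

```text
time: 6.53
tool_pos: [0.5611, -0.0927, 0.1559]
tool_rot: [3.141, 0.001, 0.937]
contact_force: [2.3, 0.3, -6.7]
opening: 0.013
grip_force: 39.8
```

```bash
python3 -c "
from h import *
s=st()"
```

```text
t 6.53 pos [ 0.5611 -0.0927  0.1559] rot [3.141e+00 1.000e-03 9.370e-01] swing -0.724 (yaw -0.697) r 0.0830 Ft -1.70 Fr -1.57 Fz -6.66 Tz -0.11 op 0.0130 g 39.8
```

Request:
arm_command:
  fingers: [1,1,1,1,1,1]
  travel:
    - [0,0,0.002]
    - [0,0,0.004]
    - [0,0,0.006]
    - [0,0,0.0075]
    - [0,0,0.0075]
    - [0,0,0.0075]
  dr:
    - [0,0,0]
    - [0,0,0]
    - [0,0,0]
    - [0,0,0]
    - [0,0,0]
    - [0,0,0]

```text
time: 7.03
tool_pos: [0.5607, -0.0923, 0.1504]
tool_rot: [3.138, 0.001, 0.933]
contact_force: [0.2, -6.7, -3.7]
opening: 0.0133
grip_force: 39.8
```

```bash
python3 -c "
from h import *
s=st(); arc(s,np.linspace(-.6,.1,8)-.027,r=swing(s['tool_pos'])[1],z=s['tool_pos'][2])"
```

```text
t 7.03 pos [ 0.5607 -0.0923  0.1504] rot [3.138e+00 1.000e-03 9.330e-01] swing -0.717 (yaw -0.693) r 0.0829 Ft -4.05 Fr 5.36 Fz -3.68 Tz -0.17 op 0.0133 g 39.8
-0.627 [ 0.0002 -0.0074 -0.    ] [0.23 0.04 3.79]
-0.527 [ 0.0011 -0.0157 -0.0001] [0.23 0.03 9.52]
-0.427 [ 0.0029 -0.0238 -0.0001] [ 0.23  0.02 15.25]
-0.327 [ 0.0055 -0.0316 -0.0001] [2.300e-01 1.000e-02 2.098e+01]
-0.227 [ 0.0088 -0.0392 -0.0002] [ 0.23 -0.   26.71]
-0.127 [ 0.0129 -0.0464 -0.0002] [ 2.300e-01 -1.000e-02  3.244e+01]
-0.027 [ 0.0177 -0.0532 -0.0002] [ 2.300e-01 -3.000e-02  3.817e+01]
0.073 [ 0.0231 -0.0594 -0.0003] [ 2.30e-01 -4.00e-02  4.39e+01]
```

Request:
arm_command:
  fingers: [1,1,1,1]
  travel:
    - [0,0,0.001]
    - [0,0,0.0015]
    - [0,0,0.0015]
    - [0,0,0.0015]
  dr:
    - [0,0,0]
    - [0,0,0]
    - [0,0,0]
    - [0,0,0]

```text
time: 7.37
tool_pos: [0.5608, -0.0923, 0.1491]
tool_rot: [3.138, 0.001, 0.933]
contact_force: [0.0, -7.5, 1.4]
opening: 0.0129
grip_force: 39.8
```

```bash
python3 -c "
from h import *
s=st()"
```

```text
t 7.37 pos [ 0.5608 -0.0923  0.1491] rot [3.138e+00 1.000e-03 9.330e-01] swing -0.718 (yaw -0.693) r 0.0829 Ft -4.33 Fr 6.12 Fz 1.45 Tz -0.13 op 0.0129 g 39.8
```

Request:
arm_command:
  fingers: [1,1,1,1,1,1,1,1]
  travel:
    - [-0.001,-0.005,0]
    - [0,-0.013,0]
    - [0.001,-0.021,0]
    - [0.0035,-0.029,0]
    - [0.0065,-0.0367,0]
    - [0.0105,-0.044,0]
    - [0.015,-0.051,0]
    - [0.02,-0.0574,0]
  dr:
    - [0,0,2]
    - [0,0,7.5]
    - [0,0,13.2]
    - [0,0,19]
    - [0,0,24.7]
    - [0,0,30.4]
    - [0,0,36.1]
    - [0,0,41.8]

```text
time: 8.03
tool_pos: [0.5275, -0.0415, 0.1491]
tool_rot: [3.138, -0.005, 0.199]
contact_force: [7.8, -5.8, -2.4]
opening: 0.0129
grip_force: 39.8
```

```bash
python3 -c "
from h import *
s=st(); arc(s,np.linspace(.1,.7,7)-.027,r=swing(s['tool_pos'])[1],z=s['tool_pos'][2])"
```

```text
t 8.03 pos [ 0.5275 -0.0415  0.1491] rot [ 3.138 -0.005  0.199] swing 0.034 (yaw 0.041) r 0.0828 Ft -7.29 Fr -6.46 Fz -2.36 Tz -0.07 op 0.0129 g 39.8
0.073 [ 0.     -0.0033 -0.    ] [ 0.21 -0.28  1.83]
0.173 [ 0.0007 -0.0115 -0.    ] [ 0.2  -0.29  7.56]
0.273 [ 0.0022 -0.0197 -0.0001] [ 0.19 -0.3  13.29]
0.373 [ 0.0045 -0.0276 -0.0001] [ 0.17 -0.31 19.02]
0.473 [ 0.0076 -0.0353 -0.0001] [ 0.16 -0.32 24.75]
0.573 [ 0.0114 -0.0426 -0.0001] [ 0.14 -0.33 30.48]
0.673 [ 0.016  -0.0495 -0.0001] [ 0.12 -0.33 36.21]
```

Request:
arm_command:
  fingers: [1,1,1,1]
  travel:
    - [0.001,0,0]
    - [0.001,0,0]
    - [0.001,0,0]
    - [0.001,0,0]
  dr:
    - [0,0,0]
    - [0,0,0]
    - [0,0,0]
    - [0,0,0]

```text
time: 8.37
tool_pos: [0.5274, -0.0411, 0.1488]
tool_rot: [3.14, -0.002, 0.206]
contact_force: [-0.1, -3.7, 6.2]
opening: 0.013
grip_force: 40.0
```

```bash
python3 -c "
from h import *
s=st()"
```

```text
t 8.37 pos [ 0.5274 -0.0411  0.1488] rot [ 3.14e+00 -2.00e-03  2.06e-01] swing 0.038 (yaw 0.034) r 0.0828 Ft -3.65 Fr 0.81 Fz 6.18 Tz -0.23 op 0.0130 g 40.0
```

Request:
arm_command:
  fingers: [1,1,1,1,1,1,1,1]
  travel:
    - [0,-0.004,-0.0005]
    - [0.0003,-0.008,-0.0005]
    - [0.001,-0.012,-0.0005]
    - [0.0018,-0.016,-0.0005]
    - [0.0018,-0.016,-0.0005]
    - [0.0018,-0.016,-0.0005]
    - [0.0018,-0.016,-0.0005]
    - [0.0018,-0.016,-0.0005]
  dr:
    - [0,0,2.8]
    - [0,0,5.6]
    - [0,0,8.4]
    - [0,0,11.2]
    - [0,0,11.2]
    - [0,0,11.2]
    - [0,0,11.2]
    - [0,0,11.2]

```text
time: 9.03
tool_pos: [0.5255, -0.0256, 0.1488]
tool_rot: [3.14, -0.001, 0.01]
contact_force: [-1.1, -6.4, 4.3]
opening: 0.013
grip_force: 39.8
```

```bash
python3 -c "
from h import *
s=st()"
```

```text
t 9.03 pos [ 0.5255 -0.0256  0.1488] rot [ 3.14e+00 -1.00e-03  1.00e-02] swing 0.226 (yaw 0.230) r 0.0830 Ft -6.39 Fr 1.22 Fz 4.29 Tz -0.11 op 0.0130 g 39.8
```

Request:
arm_command:
  fingers: [1,1,1,1,1,1,1,1]
  travel:
    - [0,-0.004,-0.0003]
    - [0.0003,-0.008,-0.0003]
    - [0.001,-0.012,-0.0003]
    - [0.001,-0.012,-0.0003]
    - [0.001,-0.012,-0.0003]
    - [0.001,-0.012,-0.0003]
    - [0.001,-0.012,-0.0003]
    - [0.001,-0.012,-0.0003]
  dr:
    - [0,0,2.8]
    - [0,0,5.6]
    - [0,0,8.4]
    - [0,0,8.4]
    - [0,0,8.4]
    - [0,0,8.4]
    - [0,0,8.4]
    - [0,0,8.4]

```text
time: 9.7
tool_pos: [0.5261, -0.0137, 0.1489]
tool_rot: [3.14, -0.0, -0.136]
contact_force: [-1.6, -7.8, 2.8]
opening: 0.0132
grip_force: 39.8
```

```bash
python3 -c "
from h import *
s=st(); print(s['torque'])"
```

```text
t 9.70 pos [ 0.5261 -0.0137  0.1489] rot [ 3.14  -0.    -0.136] swing 0.370 (yaw 0.376) r 0.0831 Ft -7.97 Fr 0.60 Fz 2.77 Tz 0.02 op 0.0132 g 39.8
[-1.15525014  0.26967537  0.0179629 ]
```

Request:
arm_command:
  fingers: [-1,-1,-1,-1,-1,-1,-1,-1]
  travel:
    - [0,0.0005,0]
    - [0,0.0005,0]
    - [0,0.0005,0]
    - [0,0.0005,0]
    - [0,0.0005,0]
    - [0,0.0005,0]
    - [0,0.0005,0]
    - [0,0.0005,0]
  dr:
    - [0,0,0]
    - [0,0,0]
    - [0,0,0]
    - [0,0,0]
    - [0,0,0]
    - [0,0,0]
    - [0,0,0]
    - [0,0,0]

```text
time: 10.37
tool_pos: [0.5262, -0.0129, 0.1484]
tool_rot: [-3.142, 0.0, -0.137]
contact_force: [0.4, 0.1, -0.4]
opening: 0.0612
grip_force: 0.0
```

```bash
python3 -c "
from h import *
s=st(); print(s['contact_force'],s['torque'])"
```

```text
t 10.37 pos [ 0.5262 -0.0129  0.1484] rot [-3.142  0.    -0.137] swing 0.381 (yaw 0.377) r 0.0831 Ft 0.15 Fr -0.40 Fz -0.38 Tz 0.02 op 0.0612 g 0.0
[ 0.41891064  0.09699577 -0.38399943] [0.06883412 0.01155804 0.01759265]
```

Request:
arm_command:
  fingers: [-1,-1,-1,-1,-1,-1,-1,-1]
  travel:
    - [0,0,-0.01]
    - [0,0,-0.025]
    - [0,0,-0.045]
    - [0,0,-0.07]
    - [0,0,-0.095]
    - [0,0,-0.12]
    - [0,0,-0.13]
    - [0,0,-0.13]
  dr:
    - [0,0,0]
    - [0,0,0]
    - [0,0,0]
    - [0,0,0]
    - [0,0,0]
    - [0,0,0]
    - [0,0,0]
    - [0,0,0]

```text
time: 11.03
tool_pos: [0.5274, -0.0131, 0.2815]
tool_rot: [3.141, -0.006, -0.137]
contact_force: [-0.2, 0.6, -0.8]
opening: 0.0919
grip_force: 0.0
```

Request:
arm_command:
  fingers: [-1,-1,-1,-1,-1,-1,-1,-1]
  travel:
    - [-0.01,0.03,0]
    - [-0.02,0.06,0]
    - [-0.03,0.09,0]
    - [-0.04,0.12,0]
    - [-0.05,0.15,0]
    - [-0.06,0.18,0]
    - [-0.07,0.2,0]
    - [-0.07,0.2,0]
  dr:
    - [0,0,0]
    - [0,0,0]
    - [0,0,0]
    - [0,0,0]
    - [0,0,0]
    - [0,0,0]
    - [0,0,0]
    - [0,0,0]

```text
time: 11.7
tool_pos: [0.4272, -0.2042, 0.2769]
tool_rot: [3.142, 0.003, -0.141]
contact_force: [0.5, 0.1, 1.0]
opening: 0.0918
grip_force: 0.0
```

```bash
python3 - <<'E'
from cell import *
from h import *
st()
c=read_camera("top"); b=read_camera("side")
cv2.imwrite("pics/e1.png",cv2.resize(np.hstack([c["color"][140:270,270:420],b["color"][140:270,250:400]]),None,fx=2.6,fy=2.6,interpolation=cv2.INTER_CUBIC))
X=cloud(c);c0=dict(np.load("top0.npz"));X0=cloud(c0)
for n,C,Y in (("before",c0,X0),("after",c,X)):
    k=(C["color"].max(2)<60); k[:180]=0;k[250:]=0;k[:,:320]=0;k[:,:330][:225]=0;k[:,:][:, 362:]=0
    m=k&(Y[...,2]>.16)&(Y[...,2]<.19); v,u=np.nonzero(m)
    p=Y[m]; d=p[:,:2]-AX; r=np.hypot(*d.T); g=(r>.06)&(r<.1); print(n,g.sum(),"grip z",np.median(p[g,2]),swing(np.median(p[g],0)), "hub z",np.median(p[r<.015,2]))
E
```

```text
t 11.70 pos [ 0.4272 -0.2042  0.2769] rot [ 3.142e+00  3.000e-03 -1.410e-01] swing -0.541 (yaw 0.381) r 0.2552 Ft -0.28 Fr -0.38 Fz 0.97 Tz 0.02 op 0.0918 g 0.0
before 124 grip z 0.1742117587139268 (np.float64(0.4673664024334614), np.float64(0.0801313639801551)) hub z 0.17532988531116833
after 116 grip z 0.17484693537029017 (np.float64(0.24546460178249907), np.float64(0.07939149331381087)) hub z 0.1751416019179388
```

View pics/e1.png

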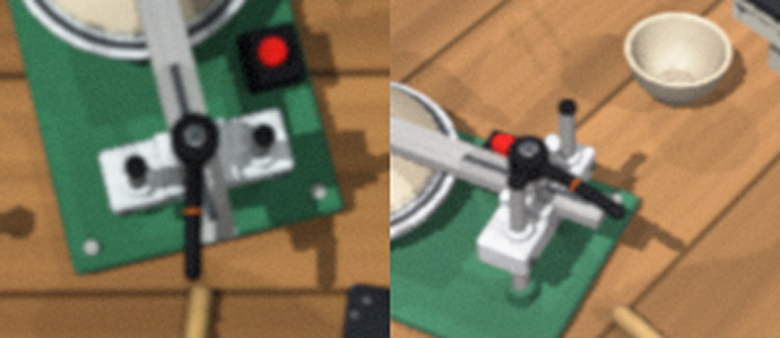

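The lever at (193,270) is seated and let go, and the bar and pots look unchanged. It now sits at a swing of about 0.25, but I released it at about 0.37. That could be tooth play or the screw springing back, so I'll regrip and check the push.

```bash
python3 -c "
from h import *
s=st(); arc(s,[.25],.083,.26)"
```

```text
t 11.80 pos [ 0.4289 -0.2016  0.2773] rot [-3.14e+00  2.00e-03 -1.39e-01] swing -0.539 (yaw 0.379) r 0.2522 Ft -0.02 Fr -1.24 Fz 0.24 Tz 0.02 op 0.0915 g 0.0
0.25 [ 0.071  -0.1896  0.0174] [-0.09  0.1  -7.4 ]
```

Request:
arm_command:
  fingers: [-1,-1,-1,-1,-1,-1,-1,-1]
  travel:
    - [0.01,-0.03,0]
    - [0.02,-0.06,0]
    - [0.03,-0.09,0]
    - [0.042,-0.12,0]
    - [0.055,-0.15,0]
    - [0.066,-0.175,0.01]
    - [0.071,-0.19,0.017]
    - [0.071,-0.19,0.017]
  dr:
    - [0,0,-1]
    - [0,0,-2]
    - [0,0,-3]
    - [0,0,-4]
    - [0,0,-5]
    - [0,0,-6]
    - [0,0,-7.4]
    - [0,0,-7.4]

```text
time: 12.47
tool_pos: [0.526, -0.0185, 0.259]
tool_rot: [-3.14, 0.004, -0.002]
contact_force: [-0.6, -0.2, -0.9]
opening: 0.0919
grip_force: 0.0
```

```bash
python3 -c "
from h import *
s=st(); arc(s,[.25],.083,.149)"
```

```text
t 12.47 pos [ 0.526  -0.0185  0.259 ] rot [-3.14e+00  4.00e-03 -2.00e-03] swing 0.312 (yaw 0.242) r 0.0827 Ft -0.20 Fr 0.60 Fz -0.87 Tz 0.05 op 0.0919 g 0.0
0.25 [-1.0e-04  5.3e-03  1.1e-01] [-0.12  0.21  0.48]
```

Request:
arm_command:
  fingers: [-1,-1,-1,-1,-1,-1,-1,-1]
  travel:
    - [0,0.001,0.01]
    - [0,0.001,0.026]
    - [0,0.001,0.044]
    - [0,0.001,0.062]
    - [0,0.001,0.08]
    - [0,0.001,0.098]
    - [0,0.001,0.109]
    - [0,0.001,0.11]
  dr:
    - [0,0,0]
    - [0,0,0]
    - [0,0,0]
    - [0,0,0]
    - [0,0,0]
    - [0,0,0]
    - [0,0,0]
    - [0,0,0]

```text
time: 13.13
tool_pos: [0.5239, -0.0245, 0.1489]
tool_rot: [-3.141, 0.005, -0.009]
contact_force: [-0.2, 0.7, -0.5]
opening: 0.0916
grip_force: 0.0
```

Request:
arm_command:
  fingers: [1,1,1,1,1,1,1,1]
  travel:
    - [0,0,0]
    - [0,0,0]
    - [0,0,0]
    - [0,0,0]
    - [0,0,0]
    - [0,0,0]
    - [0,0,0]
    - [0,0,0]
  dr:
    - [0,0,0]
    - [0,0,0]
    - [0,0,0]
    - [0,0,0]
    - [0,0,0]
    - [0,0,0]
    - [0,0,0]
    - [0,0,0]
  squeeze: 25

```text
time: 13.8
tool_pos: [0.526, -0.024, 0.1516]
tool_rot: [3.141, -0.0, -0.008]
contact_force: [-0.5, 0.6, 1.0]
opening: 0.0429
grip_force: 0.0
```

```bash
python3 -c "
from h import *
s=st(); arc(s,[.25],.083,.149)"
```

```text
t 13.80 pos [ 0.526  -0.024   0.1516] rot [ 3.141 -0.    -0.008] swing 0.246 (yaw 0.248) r 0.0825 Ft 0.63 Fr 0.54 Fz 1.01 Tz 0.01 op 0.0429 g 0.0
0.25 [-0.0005 -0.0004  0.0026] [ 0.01 -0.02  0.13]
```

Request:
arm_command:
  fingers: [1,1,1,1,1,1,1,1]
  travel:
    - [0,0,0.0026]
    - [0,0,0.0026]
    - [0,0,0.0026]
    - [0,0,0.0026]
    - [0,0,0.0026]
    - [0,0,0.0026]
    - [0,0,0.0026]
    - [0,0,0.0026]
  dr:
    - [0,0,0]
    - [0,0,0]
    - [0,0,0]
    - [0,0,0]
    - [0,0,0]
    - [0,0,0]
    - [0,0,0]
    - [0,0,0]

```text
time: 14.47
tool_pos: [0.5259, -0.024, 0.1489]
tool_rot: [-3.142, 0.0, -0.008]
contact_force: [0.7, 0.1, -0.3]
opening: 0.0131
grip_force: 25.0
```

```bash
python3 -c "
from h import *
s=st()"
```

```text
t 14.47 pos [ 0.5259 -0.024   0.1489] rot [-3.142  0.    -0.008] swing 0.246 (yaw 0.248) r 0.0826 Ft 0.12 Fr -0.65 Fz -0.25 Tz 0.03 op 0.0131 g 25.0
```

Request:
arm_command:
  fingers: [1,1,1,1,1,1]
  travel:
    - [0,-0.002,0]
    - [0.0001,-0.004,0]
    - [0.0001,-0.004,0]
    - [0.0001,-0.004,0]
    - [0.0001,-0.004,0]
    - [0.0001,-0.004,0]
  dr:
    - [0,0,1.4]
    - [0,0,2.8]
    - [0,0,2.8]
    - [0,0,2.8]
    - [0,0,2.8]
    - [0,0,2.8]

```text
time: 14.97
tool_pos: [0.5259, -0.0201, 0.1489]
tool_rot: [-3.142, 0.0, -0.056]
contact_force: [-0.7, 1.5, -0.5]
opening: 0.0131
grip_force: 25.0
```

```bash
python3 -c "
from h import *
s=st()"
```

```text
t 14.97 pos [ 0.5259 -0.0201  0.1489] rot [-3.142  0.    -0.056] swing 0.294 (yaw 0.296) r 0.0827 Ft 1.45 Fr 0.80 Fz -0.50 Tz 0.10 op 0.0131 g 25.0
```

Request:
arm_command:
  fingers: [1,1,1,1,1,1,1]
  travel:
    - [0,-0.002,0]
    - [0.0001,-0.004,0]
    - [0.0002,-0.0055,0]
    - [0.0002,-0.0055,0]
    - [0.0002,-0.0055,0]
    - [0.0002,-0.0055,0]
    - [0.0002,-0.0055,0]
  dr:
    - [0,0,1.4]
    - [0,0,2.8]
    - [0,0,3.8]
    - [0,0,3.8]
    - [0,0,3.8]
    - [0,0,3.8]
    - [0,0,3.8]

```text
time: 15.55
tool_pos: [0.5263, -0.015, 0.1489]
tool_rot: [3.141, 0.0, -0.123]
contact_force: [-2.4, -3.1, 0.2]
opening: 0.0134
grip_force: 25.0
```

```bash
python3 -c "
from h import *
s=st()"
```

```text
t 15.55 pos [ 0.5263 -0.015   0.1489] rot [ 3.141  0.    -0.123] swing 0.355 (yaw 0.363) r 0.0828 Ft -3.34 Fr 2.02 Fz 0.18 Tz 0.15 op 0.0134 g 25.0
```

Request:
arm_command:
  fingers: [1,1,1,1,1,1]
  travel:
    - [0,-0.001,0]
    - [0,-0.002,0]
    - [0,-0.002,0]
    - [0,-0.002,0]
    - [0,-0.002,0]
    - [0,-0.002,0]
  dr:
    - [0,0,0.7]
    - [0,0,1.4]
    - [0,0,1.4]
    - [0,0,1.4]
    - [0,0,1.4]
    - [0,0,1.4]

```text
time: 16.05
tool_pos: [0.5265, -0.0133, 0.1489]
tool_rot: [3.14, 0.0, -0.148]
contact_force: [-2.6, -5.6, -0.2]
opening: 0.013
grip_force: 25.1
```

```bash
python3 -c "
from h import *
s=st()"
```

```text
t 16.05 pos [ 0.5265 -0.0133  0.1489] rot [ 3.14   0.    -0.148] swing 0.376 (yaw 0.388) r 0.0828 Ft -5.91 Fr 1.84 Fz -0.25 Tz 0.26 op 0.0130 g 25.1
```

Request:
arm_command:
  fingers: [1,1,1,1,1,1,1]
  travel:
    - [0,-0.001,0]
    - [0,-0.002,0]
    - [0,-0.003,0]
    - [0,-0.003,0]
    - [0,-0.003,0]
    - [0,-0.003,0]
    - [0,-0.003,0]
  dr:
    - [0,0,0.4]
    - [0,0,0.8]
    - [0,0,1]
    - [0,0,1]
    - [0,0,1]
    - [0,0,1]
    - [0,0,1]

```text
time: 16.63
tool_pos: [0.5268, -0.0109, 0.1488]
tool_rot: [3.139, 0.001, -0.165]
contact_force: [-3.3, -8.7, 0.8]
opening: 0.0133
grip_force: 25.0
```

```bash
python3 -c "
from h import *
s=st()"
```

```text
t 16.63 pos [ 0.5268 -0.0109  0.1488] rot [ 3.139e+00  1.000e-03 -1.650e-01] swing 0.404 (yaw 0.405) r 0.0828 Ft -9.16 Fr 1.85 Fz 0.85 Tz 0.05 op 0.0133 g 25.0
```

The push is about 9 N and the screw is holding, so the earlier move back was only tooth play. I'll ease off and let go.

Request:
arm_command:
  fingers: [1,1,-1,-1,-1,-1,-1,-1]
  travel:
    - [0,0.002,0]
    - [0,0.004,0]
    - [0,0.005,0]
    - [0,0.005,0]
    - [0,0.005,0]
    - [0,0.005,0]
    - [0,0.005,0]
    - [0,0.005,0]
  dr:
    - [0,0,-1.4]
    - [0,0,-2.8]
    - [0,0,-3]
    - [0,0,-3]
    - [0,0,-3]
    - [0,0,-3]
    - [0,0,-3]
    - [0,0,-3]

```text
time: 17.3
tool_pos: [0.5265, -0.0143, 0.149]
tool_rot: [-3.141, -0.0, -0.113]
contact_force: [-0.5, -0.1, 0.0]
opening: 0.0483
grip_force: 0.0
```

Request:
arm_command:
  fingers: [-1,-1,-1,-1,-1,-1,-1,-1]
  travel:
    - [0,0,0]
    - [0,0,-0.015]
    - [0,0,-0.035]
    - [0,0,-0.06]
    - [0,0,-0.085]
    - [0,0,-0.11]
    - [0,0,-0.13]
    - [0,0,-0.13]
  dr:
    - [0,0,0]
    - [0,0,0]
    - [0,0,0]
    - [0,0,0]
    - [0,0,0]
    - [0,0,0]
    - [0,0,0]
    - [0,0,0]

```text
time: 17.97
tool_pos: [0.5282, -0.0147, 0.2834]
tool_rot: [3.141, -0.008, -0.113]
contact_force: [-0.0, 0.2, 1.0]
opening: 0.0914
grip_force: 0.0
```

Request:
arm_command:
  fingers: [-1,-1,-1,-1,-1,-1,-1,-1]
  travel:
    - [-0.01,0.03,0]
    - [-0.02,0.06,0]
    - [-0.03,0.09,0]
    - [-0.04,0.12,0]
    - [-0.05,0.15,0]
    - [-0.06,0.18,0]
    - [-0.07,0.2,0]
    - [-0.07,0.2,0]
  dr:
    - [0,0,0]
    - [0,0,0]
    - [0,0,0]
    - [0,0,0]
    - [0,0,0]
    - [0,0,0]
    - [0,0,0]
    - [0,0,0]

```text
time: 18.63
tool_pos: [0.4324, -0.2083, 0.278]
tool_rot: [3.141, 0.002, -0.117]
contact_force: [1.0, -0.1, 0.5]
opening: 0.092
grip_force: 0.0
```

```bash
python3 - <<'E'
from cell import *
from h import *
st()
c=read_camera("top"); b=read_camera("side")
cv2.imwrite("pics/f1.png",cv2.resize(np.hstack([c["color"][140:270,270:420],b["color"][140:270,250:400]]),None,fx=2.6,fy=2.6,interpolation=cv2.INTER_CUBIC))
Y=cloud(c);k=(c["color"].max(2)<60); k[:180]=0;k[250:]=0;k[:,:320]=0;k[:,:330][:225]=0;k[:, 362:]=0
p=Y[k&(Y[...,2]>.16)&(Y[...,2]<.19)]; r=np.hypot(*(p[:,:2]-AX).T); g=(r>.06)&(r<.1)
print(g.sum(),"grip z",np.median(p[g,2]),swing(np.median(p[g],0)),"hub z",np.median(p[r<.015,2]))
E
```

```text
t 18.63 pos [ 0.4324 -0.2083  0.278 ] rot [ 3.141e+00  2.000e-03 -1.170e-01] swing -0.567 (yaw 0.357) r 0.2545 Ft -0.76 Fr -0.66 Fz 0.50 Tz -0.01 op 0.0920 g 0.0
118 grip z 0.17472337408749045 (np.float64(0.2703538364660094), np.float64(0.0800773689966903)) hub z 0.17534250410811936
```

View pics/f1.png

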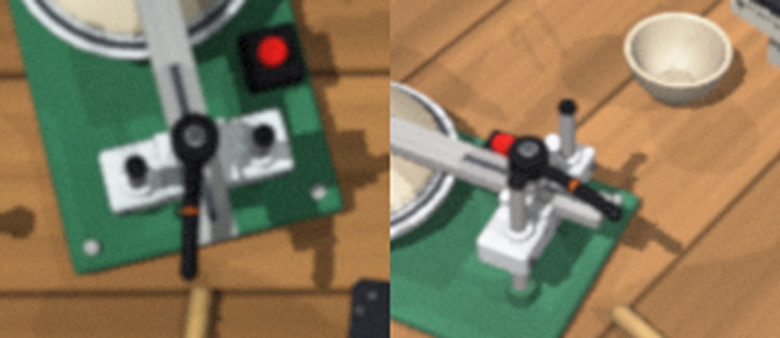

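The lever at (190,270) is seated with the hub at its original height. The bar, bowl and brush are where they were, and the gripper is clear of everything.

```bash
python3 -c "
from cell import *
print(hand_in())"
```

```text
the job is handed in; nothing more can be done
None
```

I clamped the template bar to about 9 N of push at the grip after one ratchet back-swing, left the lever seated in its teeth and released, and handed the job in at about 19 s. The bar and brush look unmoved, and no verdict came back.

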